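# Register a bolt-test bar in its fixture

### The job

Lift the red test bar straight up out of its tray pocket by its black grip, set it gently down flat on the yellow fixture bed, lengthways along the two fence blocks but about a finger's width clear of the fence blocks and of the end stop, and let go of it. Then push it home: one long side up against both fence blocks and one end up against the end stop. Leave it lying there, keep it upright throughout, and leave the silver bar, the C-clamp, the spanner, the socket and the loose battery undisturbed.

Things in the scene. Friction and masses are not known exactly. Their poses are not given: they have to be found in the camera images.
- red_bar_center (a point): Loose dark-red metal test bar, 60 x 150 x 25 mm high, about 0.6 kg (0.48 to 0.7), with four black bolt heads (16 mm across, 12 mm high, along its middle line) and an upright black lifting grip in the middle of its top. It slides on the bed under 4 to 10 N. This point is the centre of the bar's 25 mm thick body. x is across the bar (60 mm), y along its length (150 mm), z up; either end may lead.
- red_bar_grip (a point): Holding point of the red bar's lifting grip: a black upright block 16 mm (bar's x) by 40 mm (bar's y), standing 32 mm above the bar's top and fixed to it. The point is on its centre line, 22 mm above the bar's top (34.5 mm above point red_bar_center). Hold it across its 16 mm width. Same axes as the bar.
- silver_bar_center (a point): A bar of the same shape and sizes in bare silver metal, in the tray's other pocket; the point is the centre of its 25 mm thick body. To be left where it is.
- tray: Fixed grey tray block, 190 (x) x 200 (y) x 32 mm high, with two pockets 26 mm deep, centred 45 mm either side of its middle along its x, each with 1.5 mm of play all round a bar. A bar lies in each, its y along the tray's y, its 25 mm body 1 mm below the tray's top, so only its bolts and grip stand proud. The origin is at the centre of its underside, z up. Which bar is in which pocket varies, and tray and fixture may change sides.
- fixture: Fixed yellow fixture: a flat bed 150 (x) x 260 (y) mm, top face 15 mm above the table, with three dark steel stops standing 16 mm above the bed. Two fence blocks at its +x edge, each 40 mm long in y, centred at y = -85 and +15 mm, with their stop faces looking to -x at x = +55 mm; one end stop, 40 mm long in x, centred at x = +30 mm, with its stop face looking to +y at y = -110 mm. Origin at the centre of the underside, z up.
- datum (a point): Point on the bed's top face where the planes of the fence faces and of the end stop's face meet (fixture frame: +55, -110, +15 mm); same axes as the fixture. The bar belongs on the -x, +y side of it: registered, with its y along the fixture's y, the bar's centre is 30 mm to -x, 75 mm to +y and 12.5 mm above it.
- clamp: Red C-clamp lying on the table, about 110 x 130 x 16 mm; origin at the middle of its underside. Bystander.
- wrench: Steel spanner, 200 mm long, lying on the table. Bystander.
- socket: Steel socket standing on end, 30 mm diameter, 60 mm high; origin at its foot. Bystander.
- battery: Black battery pack with a blue band, 110 x 80 x 62 mm, origin under its middle. Bystander.
Things that resemble listed ones, but are neither listed nor needed, are in the scene too. Of the things that look like the part that bears red_bar_center, the smaller one is meant.

How it is judged:
On the way, in this order (a step that is already met when the one before it is completed fails the run):
1. the red bar is lifted clear of the tray, upright (z of red_bar_center in the frame of tray above 0.055 m and angle between red_bar_center's own z axis and vertical below 0.2 rad), for 0.1 s.
2. the red bar lies flat on the fixture bed along the fence, at least 4 mm clear of the stops both ways, and released (z of red_bar_center in the frame of datum between 0.0105 and 0.0145 m and angle between red_bar_center's own z axis and vertical below 0.03 rad and x of red_bar_center in the frame of datum between -0.105 and -0.034 m and y of red_bar_center in the frame of datum between 0.079 and 0.15 m and angle between the y axis of red_bar_center and the y axis of datum, either way round below 0.2 rad and contact force between the fingers and red_bar below 0.05 N and linear speed of red_bar below 0.01 m/s), for 0.2 s.
At the end, for the whole second after the job is handed in: The red bar lies still and flat on the fixture bed, its centre within 2 mm of the registered place (30 mm from the fence faces, 75 mm from the end stop face), parallel to the fence within 0.02 rad; the silver bar is still down in its pocket, moved less than 10 mm (z of red_bar_center in the frame of datum between 0.0105 and 0.0145 m and angle between red_bar_center's own z axis and vertical below 0.03 rad and x of red_bar_center in the frame of datum between -0.032 and -0.028 m and y of red_bar_center in the frame of datum between 0.073 and 0.077 m and angle between the y axis of red_bar_center and the y axis of datum, either way round below 0.02 rad and linear speed of red_bar below 0.01 m/s and distance of silver_bar_center from where it was at the start of the episode below 0.01 m and z of silver_bar_center in the frame of tray below 0.022 m); the robot touches nothing.
It fails at once if the red bar is tipped by more than 20 degrees (angle between red_bar_center's own z axis and vertical above 0.35 rad).
It fails at once if the red bar falls out of the fingers from more than about 12 mm above the bed (z of red_bar_center in the frame of tray above 0.035 m and contact force between the fingers and red_bar below 0.05 N and linear speed of red_bar above 0.1 m/s).
It fails at once if the red bar is rammed into the fixture (more than 70 N) (contact force between red_bar and fixture above 70 N).
It fails at once if the silver bar is moved by more than 10 mm (distance of silver_bar_center from where it was at the start of the episode above 0.01 m).
It fails at once if a tool nearby is moved by more than 20 mm (distance of any of clamp, wrench, socket, battery from where it was at the start of the episode above 0.02 m).
It also fails if it takes over 69 s, if anything falls off the work surface, if the arm or the gripper's body presses on something with over 40 N, if the wrist force passes 120 N, or if a joint passes its speed limit or range.

### The arm

A 6-joint arm with a two-finger parallel gripper is mounted at the origin on the work surface. World frame = base frame: x ahead of the robot, y to its left, z up, the work surface at z = 0. Lengths are in m, angles in rad, forces in N, time in s.
With the tool pointing down it reaches from about 0.3 to 0.875 m from the base axis. Payload 4.2 kg.
Tool frame: the origin (TCP) lies on the front face of the gripper's body, between the roots of the fingers; the fingertips stand 73 mm ahead of it and the grasp point (between the pads) lies 54 mm ahead of it (robot.grasp_offset is the distance from the TCP to the grasp point, in m); x points along the fingers, y is the direction in which the jaws open and shut, and the axes are right-handed (so a half turn about x gives the same grasp; the last joint's range is limited). The gripper opens to 85 mm and grips with 20 to 120 N. Pads are 22 mm wide; open, the fingers measure 114 mm over their backs; the gripper's body (76 mm by 85 mm) begins 54 mm behind the grasp point. The pads swing forward as they close: fully open they stand 13 mm farther back than shut.
Start: joints at [-1.275, 0.32, 1.565, -0, 1.257, -0.02], TCP at [0.179, -0.547, 0.304] pointing down, gripper open.
Joint ranges: [-3.11, 3.11], [-0.84, 2.01], [0.21, 2.61], [-1.34, 4.49], [0.05, 2.63], [-2.56, 2.56]. Speed limits (rad/s): [2.57, 2.57, 3.14, 3.14, 3.14, 3.14].

### API

Orientations are given as a 3x3 rotation matrix whose columns are the frame's x, y, z axes.
In Python, from plant import get_state, imaging, order, robot gives the robot as it stands.
- The arm moves only by the tool arm_command, never from a script. Its argument "motion" is a list of rows, each a list of 7 numbers: the turn, a rotation vector about the world's x, y, z in degrees, then the shift along the world's x, y, z in cm, then the closure, from 0 (fully open) to 1 (shut). A call has 1 to 20 rows; each row is the pose to reach, as a shift and turn from the pose commanded when the call began; what a row does not reach only later rows make up. A row lasts 1/10 s, in which the tool goes at most 50 mm and 8.59 degrees, less where a joint would pass 70% of its speed; a pose out of reach is approached as far as the arm can. A call with a gripper value outside its range is refused whole. The fingers move at their own pace and stop on an object; the grip force is fixed at half the most. Time passes only in rows, so rows that repeat a pose let the fingers close. It gives the time, the measured TCP pose, the force and the opening at its end, in the units of the state.
- get_state(): the state, without advancing time (a new reading comes with each control period).
- imaging.read_camera(name): name is "scene" or "top" or "wrist"; returns (picture, depth): 384x512x3 uint8, blue, green, red; 384x512 float32, m along the optical axis (not along the pixel's ray), 0 where there is no reading.
- imaging.get_calibration(name): a dict with "fx", "fy", "cx", "cy" (pixels), "rvec" (rotation vector, rad) and "tvec" (3), from world to camera coordinates, as OpenCV has them. Camera axes: x right, y down, z forward; pixel columns grow to the right and rows downward; lengths in m; the calibration is good to about 2 mm. A picture is of the moment at which its call begins: read the wrist's pose just before it. get_calibration takes no time and is no camera call; for the wrist camera it gives the pose at the moment of the call.
- order.hand_in(): hands the job in, once; it reports no verdict.
The state is a dict: "time_s": time; "joints": joint angles; "dq": joint speeds; "tau": joint torques, N m; "eef_pos": TCP position; "orientation": TCP orientation; "force": force on the tool from outside, world axes, zero at the start; "ft_torque": the same for the moment, N m; "opening": finger opening in m.
Only numpy, scipy, OpenCV 4.12 (cv2) and the standard library are available. Lean on these libraries where they do the work, as an engineer would, in place of code of your own. Each camera call takes 0.05 s, during which the arm holds its last target. There are 200 camera calls.

## Working session

There is one attempt and no reset: what is moved stays moved. The work goes in short steps, Python scripts to look and compute and a tool call to move; the robot and the scene stay as the last step left them, time stands still between calls to the robot, and variables do not carry over. Pictures are saved under pics/ and viewed, about 8 in all and at most 12, crops included, and the job is handed in when it is done.

Besides the shell and the picture viewer there is one more tool, called after ">>>" by a JSON object that holds its "name" and its "arguments", one argument or row to a line. arm_command: Moves the arm, as the interface text tells. Its arguments: {"type":"object","properties":{"motion":{"type":"array","items":{"type":"array","items":{"type":"number"}}}},"required":["motion"]}

```bash
ls; mkdir -p pics; cat > h.py <<'E'
import numpy as np, cv2
from plant import get_state, imaging, order, robot
def cam(n):
    c=imaging.get_calibration(n); p,d=imaging.read_camera(n)
    R=cv2.Rodrigues(np.array(c["rvec"],float))[0]; return p,d,c,R,np.array(c["tvec"],float).ravel()
def cloud(d,c,R,t):
    v,u=np.mgrid[:d.shape[0],:d.shape[1]]
    P=np.stack([(u-c["cx"])/c["fx"]*d,(v-c["cy"])/c["fy"]*d,d],-1)
    return (P-t)@R
def ray(u,v,z,c,R,t):
    u=np.atleast_1d(u);v=np.atleast_1d(v)
    D=np.stack([(u-c["cx"])/c["fx"],(v-c["cy"])/c["fy"],np.ones(len(u))],-1)@R
    o=-R.T@t; return o+D*((z-o[2])/D[:,2])[:,None]
def save(n):
    r=cam(n); p,d,c,R,t=r
    np.savez(f"{n}.npz",p=p,d=d,R=R,t=t,K=[c["fx"],c["fy"],c["cx"],c["cy"]]); return r
def load(n):
    z=np.load(f"{n}.npz"); K=z["K"]; return z["p"],z["d"],dict(fx=K[0],fy=K[1],cx=K[2],cy=K[3]),z["R"],z["t"]
E
python3 - <<'E'
from h import *
a=save("top"); b=save("scene")
cv2.imwrite("pics/top.png",cv2.resize(a[0],(800,600),interpolation=cv2.INTER_CUBIC)); cv2.imwrite("pics/scene.png",cv2.resize(b[0],(800,600)))
for r in (a,b): print(r[2], -r[3].T@r[4])
s=get_state(); print(s["time_s"],s["eef_pos"],s["force"],s["orientation"])
E
```

```text
pics
{'fx': 402.93649131606963, 'fy': 402.93649131606963, 'cx': 252.7804753674338, 'cy': 187.1154183527827, 'rvec': array([ 2.1621615 , -2.11570714,  0.19443144]), 'tvec': array([0.07448856, 0.52976324, 1.13757077])} [0.32945394 0.0987076  1.20912439]
{'fx': 382.3823716094479, 'fy': 382.3823716094479, 'cx': 255.47679944592403, 'cy': 193.0729559330641, 'rvec': array([ 2.16377179,  0.99267128, -0.43657087]), 'tvec': array([-0.39126689, -0.18735097,  1.33137745])} [ 1.08821198 -0.40122669  0.78458137]
0.1 [ 0.17847605 -0.54628493  0.30316503] [-0.60555935 -0.80115487  1.01382033] [[-4.74437701e-04  3.10544281e-01 -9.50558796e-01]
 [ 1.49650908e-03 -9.50557618e-01 -3.10544643e-01]
 [-9.99998768e-01 -1.56985396e-03 -1.37519664e-05]]
```

View pics/top.png

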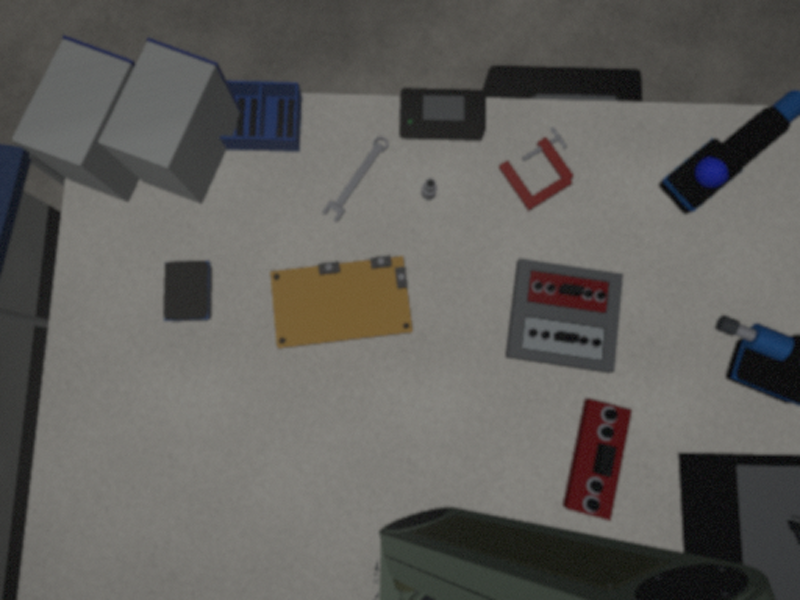

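View pics/scene.png

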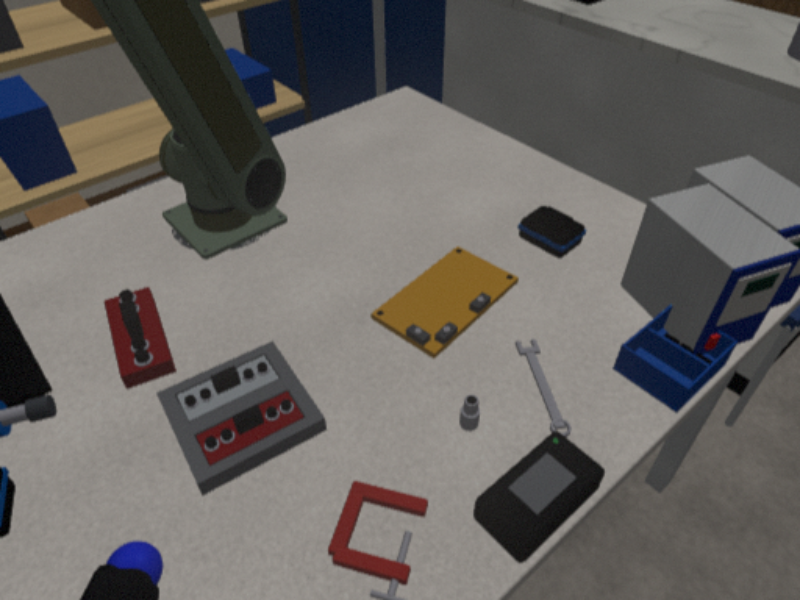

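The top view (800x600) shows two red bars. Bar A lies in the tray's upper pocket at (568,291) and bar B lies loose on the table at (598,460). Bar A fits the description because it sits in a tray pocket next to the silver bar and is the smaller of the two. The fixture is at (340,305), with fence blocks at (328,268) and (381,262) and the end stop at (401,277). Next I'll confirm the bar in a crop and measure.

```bash
python3 - <<'E'
from h import *
p,d,c,R,t=load("top")
cv2.imwrite("pics/crop.png",cv2.resize(p[155:345,310:440],None,fx=3.1,fy=3.1,interpolation=cv2.INTER_CUBIC))
hsv=cv2.cvtColor(cv2.medianBlur(p,3),cv2.COLOR_BGR2HSV)
def rects(m,z,name,amin=60):
    for k in cv2.findContours(m.astype(np.uint8),cv2.RETR_EXTERNAL,cv2.CHAIN_APPROX_NONE)[0]:
        if cv2.contourArea(k)<amin: continue
        k=k[:,0].astype(float); w=ray(k[:,0],k[:,1],z,c,R,t)[:,:2]
        (cx,cy),(a,b),_=r=cv2.minAreaRect((w*1000).astype(np.float32))
        bx=cv2.boxPoints(r); e=max(((bx[1]-bx[0]),(bx[2]-bx[1])),key=np.linalg.norm)
        print(name,"pix",k.mean(0).round(),"ctr mm",round(cx,1),round(cy,1),"size",round(a,1),round(b,1),"long-axis deg",round(np.degrees(np.arctan2(e[1],e[0]))%180,2))
H,S,V=hsv[...,0],hsv[...,1],hsv[...,2]
red=((H<8)|(H>172))&(S>130)&(V>50)
rects(red,0.031,"red")
yel=(H>12)&(H<30)&(S>110)&(V>70)
rects(yel,0.015,"yel",500)
P=cloud(d,c,R,t)
z=P[...,2]
for n,(u,v) in dict(tray=(368,190),bed=(210,195),table=(270,250),grip=(366,186),barB=(378,310)).items():
    print(n,z[v-2:v+3,u-2:u+3].round(3).ravel()[::6],hsv[v,u],P[v,u].round(3))
roi=np.zeros(H.shape,bool); roi[155:250,310:410]=1
rects(roi&(z>0.022)&(z<0.045),0.032,"tray-depth",500)
E
```

```text
red pix [382. 294.] ctr mm 233.2 -289.3 size 82.4 195.8 long-axis deg 166.56
red pix [363. 192.] ctr mm 524.8 -242.2 size 144.8 26.4 long-axis deg 81.7
red pix [364. 180.] ctr mm 557.7 -245.9 size 145.3 21.6 long-axis deg 83.03
red pix [345. 113.] ctr mm 775.3 -189.0 size 100.6 109.2 long-axis deg 123.1
yel pix [219. 192.] ctr mm 513.9 190.1 size 145.5 254.6 long-axis deg 98.15
tray [0.053 0.041 0.032 0.03  0.035] [179 178  66] [ 0.529 -0.257  0.032]
bed [0.016 0.014 0.02  0.018 0.013] [ 19 146 117] [0.505 0.213 0.02 ]
table [0.002 0.002 0.004 0.003 0.002] [ 25  12 133] [0.347 0.031 0.004]
grip [0.065 0.063 0.066 0.066 0.055] [60 11 24] [ 0.535 -0.241  0.066]
barB [0.042 0.036 0.053 0.052 0.051] [135  14  37] [ 0.188 -0.269  0.053]
tray-depth pix [361. 202.] ctr mm 494.8 -236.2 size 202.2 191.3 long-axis deg 82.62
```

View pics/crop.png

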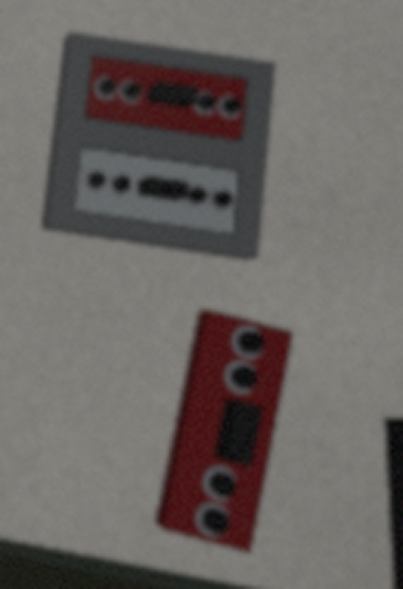

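Bar A measures about 145x60 mm and bar B about 196x82 mm, so A, the tray bar, is the one meant. Before moving over the tray I'll check obstacle heights along the path.

```bash
python3 - <<'E'
from h import *
for n in ("top","scene"):
    p,d,c,R,t=load(n); P=cloud(d,c,R,t)[d>0]
    for xr in np.arange(.1,.8,.1):
        print(n,round(xr,1),[round(float(np.percentile(q,99)),2) if len(q:=P[(P[:,0]>xr)&(P[:,0]<xr+.1)&(P[:,1]>y)&(P[:,1]<y+.1)][:,2])>20 else None for y in np.arange(-.7,.4,.1)])
c=imaging.get_calibration("wrist"); R=cv2.Rodrigues(c["rvec"])[0]; s=get_state(); O=np.array(s["orientation"])
print("cam in tool",O.T@(-R.T@np.ravel(c["tvec"])-s["eef_pos"]),"\n",O.T@R.T, c["fx"],robot.grasp_offset)
E
```

```text
top 0.1 [0.03, 0.03, 0.3, 0.04, 0.05, 0.74, 0.68, 0.45, 0.15, 0.01, 0.01]
top 0.2 [0.02, 0.02, 0.02, 0.08, 0.08, 0.75, 0.01, 0.01, 0.01, 0.01, 0.01]
top 0.3 [0.12, 0.2, 0.01, 0.05, 0.04, 0.01, 0.01, 0.01, 0.01, 0.01, 0.01]
top 0.4 [0.07, 0.21, 0.21, 0.04, 0.07, 0.05, 0.01, 0.02, 0.02, 0.02, 0.02]
top 0.5 [0.01, 0.01, 0.01, 0.04, 0.07, 0.04, 0.01, 0.03, 0.04, 0.04, 0.02]
top 0.6 [0.01, 0.01, 0.01, 0.01, 0.01, 0.01, 0.01, 0.02, 0.01, 0.01, 0.01]
top 0.7 [0.01, 0.22, 0.22, 0.01, 0.02, 0.02, 0.01, 0.06, 0.01, 0.01, 0.01]
scene 0.1 [None, 0.02, 0.02, 0.03, 0.05, 0.52, 0.51, 0.43, 0.14, 0.0, 0.0]
scene 0.2 [None, 0.02, 0.02, 0.07, 0.08, 0.0, 0.0, 0.0, 0.0, 0.0, 0.0]
scene 0.3 [None, 0.04, 0.0, 0.05, 0.03, 0.0, 0.0, 0.0, 0.0, 0.0, 0.0]
scene 0.4 [None, 0.18, 0.2, 0.03, 0.06, 0.04, 0.0, 0.02, 0.02, 0.02, 0.01]
scene 0.5 [0.0, 0.0, 0.0, 0.04, 0.06, 0.04, 0.0, 0.03, 0.03, 0.03, 0.02]
scene 0.6 [None, None, 0.0, 0.0, 0.0, 0.03, 0.0, 0.02, 0.03, 0.01, 0.0]
scene 0.7 [None, None, 0.22, 0.0, 0.02, 0.02, 0.0, 0.06, 0.01, 0.01, 0.0]
cam in tool [-0.07054257 -0.00083608 -0.07435116] 
 [[-7.16571058e-04 -2.92268736e-01  9.56335962e-01]
 [ 9.99999402e-01 -9.99642698e-04  4.43783711e-04]
 [ 8.26290158e-04  9.56335708e-01  2.92269277e-01]] 326.45566633204345 0.0539
```

>>> {"name": "arm_command", "arguments": {
  "motion": [
    [0,0,8,1,5,0,0],
    [0,0,16,2,10,0,0],
    [0,0,24,3,15,0,0],
    [0,0,32,4,20,0,0],
    [0,0,40,6,25,0,0],
    [0,0,48,10,28,0,0],
    [0,0,56,14.5,30,0,0],
    [0,0,64.4,19,30.4,0,0],
    [0,0,64.4,23.5,30.4,0,0],
    [0,0,64.4,28,30.4,0,0],
    [0,0,64.4,32,30.4,0,0],
    [0,0,64.4,35,30.4,0,0],
    [0,0,64.4,36.1,30.4,0,0],
    [0,0,64.4,36.1,30.4,0,0],
    [0,0,64.4,36.1,30.4,0,0],
    [0,0,64.4,36.1,30.4,0,0]
  ]
}}

```text
time_s: 1.7
eef_pos: [0.5381, -0.2427, 0.3042]
orientation: [[-0.001, 0.991, -0.131], [0.0, -0.131, -0.991], [-1.0, -0.001, -0.0]]
force: [-0.3, -0.0, 0.6]
opening: 0.0854
```

```bash
python3 - <<'E'
from h import *
s=get_state(); print(s["time_s"],s["eef_pos"],s["orientation"],s["force"])
r=save("wrist"); cv2.imwrite("pics/w1.png",r[0])
p,d,c,R,t=r; print(-R.T@t)
E
```

```text
1.7 [ 0.53813624 -0.2426691   0.30416131] [[-6.84654522e-04  9.91321858e-01 -1.31455332e-01]
 [ 1.01003892e-04 -1.31455294e-01 -9.91322095e-01]
 [-9.99999761e-01 -6.91990655e-04 -1.01259046e-05]] [-0.3248076  -0.03764833  0.55307586]
[ 0.54768527 -0.16818785  0.37470501]
```

View pics/w1.png

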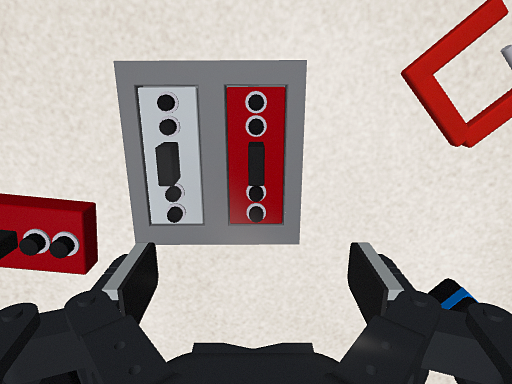

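The wrist view shows the tray. The red bar is centred at about (256,154) with its grip at (256,163), and the silver bar is at (168,155). Now I'll measure them in this sharper view.

```bash
cat >> h.py <<'E'
def rects(m,z,name,cal,amin=300):
    c,R,t=cal; out=[]
    for k in cv2.findContours(m.astype(np.uint8),cv2.RETR_EXTERNAL,cv2.CHAIN_APPROX_NONE)[0]:
        if cv2.contourArea(k)<amin: continue
        k=k[:,0].astype(float); w=ray(k[:,0],k[:,1],z,c,R,t)[:,:2]
        (cx,cy),(a,b),_=r=cv2.minAreaRect((w*1000).astype(np.float32))
        bx=cv2.boxPoints(r); e=max(((bx[1]-bx[0]),(bx[2]-bx[1])),key=np.linalg.norm)
        print(name,"pix",k.mean(0).round(),"ctr mm",round(cx,1),round(cy,1),"size",round(a,1),round(b,1),"long deg",round(np.degrees(np.arctan2(e[1],e[0]))%180,2))
E
python3 - <<'E'
from h import *
p,d,c,R,t=load("wrist"); cal=(c,R,t)
hsv=cv2.cvtColor(p,cv2.COLOR_BGR2HSV); H,S,V=cv2.split(hsv)
roi=np.zeros(H.shape,bool); roi[70:240,205:300]=1
rects(roi&((H<10)|(H>170))&(S>120)&(V>60),0.031,"red",cal)
roi[:]=0; roi[40:250,105:315]=1
P=cloud(d,c,R,t); z=P[...,2]
rects(roi&(z>0.02),0.032,"tray",cal,3000)
g=np.zeros(H.shape,bool); g[75:235,235:275]=1; g&=(z>0.056)&(z<.09)
rects(g,0.063,"grip",cal,50); print("grip top z",np.median(z[g]),"n",g.sum(), "bar z",np.median(z[95:200,231:238]),"tray z",np.median(z[65:75,150:270]),"table",np.median(z[100:200,320:380]))
E
```

```text
red pix [256. 154.] ctr mm 540.7 -243.6 size 148.8 59.7 long deg 82.61
tray pix [212. 150.] ctr mm 494.0 -241.0 size 206.5 194.8 long deg 82.39
grip pix [256. 166.] ctr mm 541.0 -242.7 size 40.3 15.8 long deg 82.17
grip top z 0.06337372717911019 n 676 bar z 0.03164790057875894 tray z 0.032559910152723526 table 0.0005922376061170199
```

>>> {"name": "arm_command", "arguments": {
  "motion": [
    [0,0,0,0.28,0,-3,0],
    [0,0,0,0.28,0,-7,0],
    [0,0,0,0.28,0,-11,0],
    [0,0,0,0.28,0,-14,0],
    [0,0,0,0.28,0,-16.5,0],
    [0,0,0,0.28,0,-18.5,0],
    [0,0,0,0.28,0,-19.5,0],
    [0,0,0,0.28,0,-19.5,0],
    [0,0,0,0.28,0,-19.5,0],
    [0,0,0,0.28,0,-19.5,0.5],
    [0,0,0,0.28,0,-19.5,1],
    [0,0,0,0.28,0,-19.5,1],
    [0,0,0,0.28,0,-19.5,1],
    [0,0,0,0.28,0,-19.5,1],
    [0,0,0,0.28,0,-19.5,1],
    [0,0,0,0.28,0,-19.5,1],
    [0,0,0,0.28,0,-19.5,1],
    [0,0,0,0.28,0,-19.5,1]
  ]
}}

```text
time_s: 3.55
eef_pos: [0.5423, -0.2426, 0.1092]
orientation: [[0.0, 0.991, -0.131], [-0.0, -0.131, -0.991], [-1.0, 0.0, 0.0]]
force: [-2.2, 0.5, 5.2]
opening: 0.015
```

>>> {"name": "arm_command", "arguments": {
  "motion": [
    [0,0,0,0,0,0.5,1],
    [0,0,0,0,0,1,1],
    [0,0,0,0,0,1.5,1],
    [0,0,0,0,0,2.2,1],
    [0,0,0,0,0,3,1],
    [0,0,0,0,0,4,1],
    [0,0,0,0,0,5.5,1],
    [0,0,0,0,0,7,1],
    [0,0,0,0,0,8.5,1],
    [0,0,0,0,0,10,1],
    [0,0,0,0,0,11,1],
    [0,0,0,0,0,12,1],
    [0,0,0,0,0,12,1],
    [0,0,0,0,0,12,1]
  ]
}}

```text
time_s: 4.95
eef_pos: [0.5422, -0.2425, 0.2287]
orientation: [[-0.0, 0.991, -0.131], [0.0, -0.131, -0.991], [-1.0, -0.0, -0.0]]
force: [0.3, 0.7, -5.5]
opening: 0.0148
```

```bash
python3 - <<'E'
from h import *
s=get_state(); print(s["time_s"],s["eef_pos"],s["force"],s["ft_torque"])
p,d,c,R,t=save("wrist")
hsv=cv2.cvtColor(p,cv2.COLOR_BGR2HSV); H,S,V=cv2.split(hsv)
P=cloud(d,c,R,t); z=P[...,2]
m=((H<10)|(H>170))&(S>120)&(V>60)&(z>.1)
print(np.percentile(z[m],[5,50,95]), m.sum())
A=np.c_[P[m][:,:2]-P[m][:,:2].mean(0),np.ones(m.sum())]; print("plane slope",np.linalg.lstsq(A,z[m],rcond=None)[0])
rects(m,np.median(z[m]),"red",(c,R,t))
cv2.imwrite("pics/w2.png",p)
E
```

```text
4.95 [ 0.54221033 -0.24249873  0.22874711] [ 0.349856    0.69166005 -5.52667598] [ 0.01644115 -0.00089218  0.0183906 ]
[0.14996584 0.15105089 0.15209862] 15048
plane slope [0.00495723 0.04283689 0.1520327 ]
red pix [252. 177.] ctr mm 545.4 -213.7 size 89.5 59.0 long deg 82.47
```

View pics/w2.png

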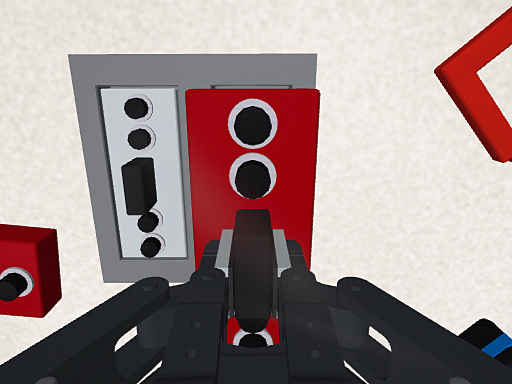

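The bar is lifted and hangs level from the grip (plate spans (187..320, 90..285)), and the silver bar is still in its pocket. Next I'll carry it near the fixture and offset it so that the wrist camera sees the stops.

>>> {"name": "arm_command", "arguments": {
  "motion": [
    [0,0,0.5,-0.3,1,1,1],
    [0,0,1.5,-0.8,3,3,1],
    [0,0,3,-1.5,6,5,1],
    [0,0,5,-2.5,10,7,1],
    [0,0,6.5,-3.6,14,9,1],
    [0,0,8,-4.6,18,11,1],
    [0,0,10,-5.6,22,13,1],
    [0,0,11.5,-6.6,26,14,1],
    [0,0,13,-7.6,30,15,1],
    [0,0,14,-8.6,34,15,1],
    [0,0,15,-9.4,37,15,1],
    [0,0,15.5,-9.8,38.5,15,1],
    [0,0,15.7,-10,39,15,1],
    [0,0,15.7,-10,39,15,1],
    [0,0,15.7,-10,39,15,1],
    [0,0,15.7,-10,39,15,1]
  ]
}}

```text
time_s: 6.6
eef_pos: [0.4425, 0.1466, 0.3789]
orientation: [[0.0, 0.99, 0.141], [-0.0, 0.141, -0.99], [-1.0, -0.0, 0.0]]
force: [0.9, 1.0, -5.4]
opening: 0.0149
```

```bash
python3 - <<'E'
from h import *
s=get_state(); print(s["time_s"],s["eef_pos"],s["force"],s["opening"])
p,d,c,R,t=save("wrist")
H,S,V=cv2.split(cv2.cvtColor(p,cv2.COLOR_BGR2HSV))
cal=(c,R,t)
yel=(H>12)&(H<32)&(S>110)&(V>70)
rects(cv2.morphologyEx(yel.astype(np.uint8),cv2.MORPH_OPEN,np.ones((3,3))),0.015,"yel",cal,300)
z=cloud(d,c,R,t)[...,2]
print("bedz",np.median(z[yel]))
st=(z>0.025)&(z<0.045)
rects(cv2.morphologyEx(st.astype(np.uint8),cv2.MORPH_OPEN,np.ones((3,3))),0.031,"stop",cal,40)
cv2.imwrite("pics/w3.png",p)
E
```

```text
6.6 [0.44253751 0.1465735  0.37892174] [ 0.8514255   0.981412   -5.36219492] 0.01492500632255201
yel pix [326.  98.] ctr mm 514.3 190.4 size 148.8 258.8 long deg 98.2
bedz 0.01549577468433308
stop pix [504. 305.] ctr mm 854.0 -39.8 size 21.2 93.5 long deg 91.29
stop pix [443. 257.] ctr mm 734.1 26.9 size 29.6 29.3 long deg 56.98
stop pix [331. 208.] ctr mm 560.2 77.1 size 41.0 20.5 long deg 8.08
stop pix [359. 184.] ctr mm 589.6 115.8 size 21.8 39.3 long deg 98.44
stop pix [366. 108.] ctr mm 575.6 213.9 size 21.7 39.0 long deg 98.11
```

View pics/w3.png

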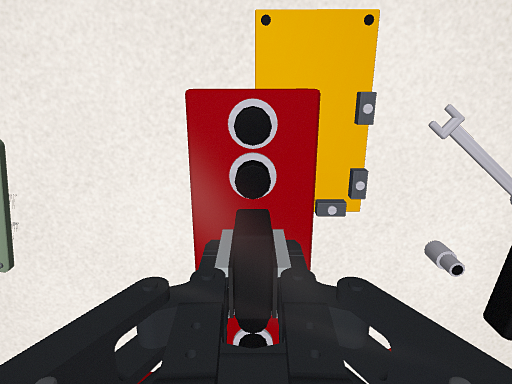

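The fixture reads the same from bed and stops: centre (0.514, 0.1905), yaw 8.15°, fences at (366,108) and (359,184), end stop at (331,208). I'll descend to about 12 mm clear of the stops.

>>> {"name": "arm_command", "arguments": {
  "motion": [
    [0,0,0,2,0.5,0,1],
    [0,0,0,5,1.5,-1,1],
    [0,0,0,7.5,2.2,-3,1],
    [0,0,0,8.75,2.4,-6,1],
    [0,0,0,8.75,2.4,-10,1],
    [0,0,0,8.75,2.4,-14,1],
    [0,0,0,8.75,2.4,-17,1],
    [0,0,0,8.75,2.4,-20,1],
    [0,0,0,8.75,2.4,-22,1],
    [0,0,0,8.75,2.4,-23.5,1],
    [0,0,0,8.75,2.4,-24.5,1],
    [0,0,0,8.75,2.4,-25.2,1],
    [0,0,0,8.75,2.4,-25.5,1],
    [0,0,0,8.75,2.4,-25.5,1],
    [0,0,0,8.75,2.4,-25.5,1]
  ]
}}

```text
time_s: 8.15
eef_pos: [0.5303, 0.1715, 0.1246]
orientation: [[0.001, 0.99, 0.142], [0.0, 0.142, -0.99], [-1.0, 0.002, -0.0]]
force: [1.0, -0.2, -4.7]
opening: 0.0151
```

```bash
python3 - <<'E'
from h import *
s=get_state(); print(s["time_s"],s["eef_pos"],s["force"])
p,d,c,R,t=save("wrist")
H,S,V=cv2.split(cv2.cvtColor(p,cv2.COLOR_BGR2HSV)); P=cloud(d,c,R,t); z=P[...,2]
m=((H<10)|(H>170))&(S>120)&(V>60)&(z>.035)&(z<.06)
Q=P[m]; print(np.median(Q[:,2]))
rects(m,np.median(Q[:,2]),"red",(c,R,t))
k=abs(Q[:,2]-np.median(Q[:,2]))<.004; Q=Q[k]; A=np.c_[Q[:,:2]-Q[:,:2].mean(0),np.ones(len(Q))]; print("slope",np.linalg.lstsq(A,Q[:,2],rcond=None)[0])
E
```

```text
8.15 [0.53031273 0.17152732 0.12463202] [ 0.96543971 -0.15263305 -4.739612  ]
0.046921027043619015
red pix [252. 178.] ctr mm 525.9 200.2 size 59.0 89.6 long deg 98.17
slope [ 0.00014044 -0.00135771  0.04691343]
```

>>> {"name": "arm_command", "arguments": {
  "motion": [
    [0,0,0,0,0,-0.15,1],
    [0,0,0,0,0,-0.3,1],
    [0,0,0,0,0,-0.42,1],
    [0,0,0,0,0,-0.52,1],
    [0,0,0,0,0,-0.58,1],
    [0,0,0,0,0,-0.62,1],
    [0,0,0,0,0,-0.66,1],
    [0,0,0,0,0,-0.68,1],
    [0,0,0,0,0,-0.68,1],
    [0,0,0,0,0,-0.68,1]
  ]
}}

```text
time_s: 9.2
eef_pos: [0.5298, 0.1714, 0.1182]
orientation: [[0.0, 0.99, 0.143], [0.0, 0.143, -0.99], [-1.0, 0.0, -0.0]]
force: [-3.4, -1.1, 5.0]
opening: 0.015
```

Contact shows as +5 N with the weight unloaded. I'll release, let it settle, rise and then look.

>>> {"name": "arm_command", "arguments": {
  "motion": [
    [0,0,0,0,0,0.03,0.8],
    [0,0,0,0,0,0.03,0.5],
    [0,0,0,0,0,0.03,0.2],
    [0,0,0,0,0,0.03,0],
    [0,0,0,0,0,0.03,0],
    [0,0,0,0,0,0.03,0],
    [0,0,0,0,0,0.03,0],
    [0,0,0,0,0,0.03,0],
    [0,0,0,0,0,1,0],
    [0,0,0,0,0,3,0],
    [0,0,0,0,0,6,0],
    [0,0,0,0,0,10,0],
    [0,0,0,0,0,14,0],
    [0,0,0,0,-3,18,0],
    [0,0,0,0,-6,20,0],
    [0,0,0,0,-6,20,0],
    [0,0,0,0,-6,20,0]
  ]
}}

```text
time_s: 10.9
eef_pos: [0.5297, 0.1111, 0.3179]
orientation: [[0.001, 0.99, 0.141], [0.001, 0.141, -0.99], [-1.0, 0.001, -0.001]]
force: [-0.3, -0.2, -0.4]
opening: 0.0854
```

```bash
cat > chk.py <<'E'
from h import *
import sys
s=get_state(); print(s["time_s"],s["eef_pos"],s["force"],s["opening"])
p,d,c,R,t=save("wrist"); cal=(c,R,t)
H,S,V=cv2.split(cv2.cvtColor(p,cv2.COLOR_BGR2HSV)); P=cloud(d,c,R,t); z=P[...,2]
fx=abs(P[...,0]-.52)<.12; fx&=abs(P[...,1]-.19)<.17
m=fx&((H<10)|(H>170))&(S>120)&(V>60)&(z>.025)&(z<.06)
k=[q for q in cv2.findContours(m.astype(np.uint8),cv2.RETR_EXTERNAL,cv2.CHAIN_APPROX_NONE)[0] if cv2.contourArea(q)>300]
rects(m,.040,"red",cal)
print("top z",np.median(z[m]))
st=fx&(z>0.022)&(z<0.036)&(S<90)
rects(cv2.morphologyEx(st.astype(np.uint8),cv2.MORPH_OPEN,np.ones((3,3))),0.031,"stop",cal,60)
k=np.concatenate(k)[:,0].astype(float); w=ray(k[:,0],k[:,1],.040,c,R,t)[:,:2]*1000
x,y=cv2.minAreaRect(w.astype(np.float32))[0]; a=np.radians(8.15)
q=np.array([x-514,y-190.5]); f=[q@[np.cos(a),np.sin(a)],q@[-np.sin(a),np.cos(a)]]
print("bar in fixture",np.round(f,1),"want 25,-35")
cv2.imwrite(f"pics/{sys.argv[1]}.png",p)
E
python3 chk.py w4
```

```text
10.9 [0.52969599 0.11114636 0.31789664] [-0.25557388 -0.17010613 -0.44400911] 0.08538585237067034
red pix [260.  97.] ctr mm 529.5 170.1 size 59.2 148.3 long deg 98.17
top z 0.0405362052526485
stop pix [275. 189.] ctr mm 560.9 76.9 size 39.5 21.7 long deg 8.05
stop pix [307. 159.] ctr mm 590.6 115.8 size 20.1 40.0 long deg 98.05
stop pix [312.  65.] ctr mm 576.4 214.0 size 20.4 38.7 long deg 98.21
bar in fixture [ 12.5 -22.4] want 25,-35
```

View pics/w4.png

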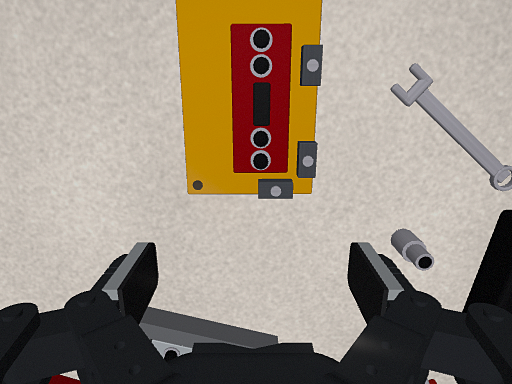

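The bar lies on the bed at fixture (12.5, -22.4), 12.5 mm clear of the stops both ways (plate at (261,98), fences (312,65) and (307,159), end stop (275,189)). I'll turn the closed fingers by 90° and descend on its free long side.

>>> {"name": "arm_command", "arguments": {
  "motion": [
    [0,0,8,0,0,0,1],
    [0,0,16,-1,1,0,1],
    [0,0,24,-2,2,0,1],
    [0,0,32,-3.5,3,0,1],
    [0,0,40,-5,4,0,1],
    [0,0,48,-6.7,4.7,-2,1],
    [0,0,56,-6.7,4.7,-4,1],
    [0,0,64,-6.7,4.7,-7,1],
    [0,0,72,-6.7,4.7,-10,1],
    [0,0,80,-6.7,4.7,-12,1],
    [0,0,88,-6.7,4.7,-14,1],
    [0,0,90,-6.7,4.7,-17,1],
    [0,0,90,-6.7,4.7,-19.5,1],
    [0,0,90,-6.7,4.7,-21.3,1],
    [0,0,90,-6.7,4.7,-22.2,1],
    [0,0,90,-6.7,4.7,-22.2,1],
    [0,0,90,-6.7,4.7,-22.2,1]
  ]
}}

```text
time_s: 12.65
eef_pos: [0.463, 0.1589, 0.0953]
orientation: [[0.0, -0.143, 0.99], [0.0, 0.99, 0.143], [-1.0, 0.0, 0.0]]
force: [0.5, 0.2, 0.1]
opening: -0.0004
```

```bash
python3 chk.py w5
```

```text
12.65 [0.46298523 0.15886523 0.09525599] [0.47702241 0.18529912 0.07116649] -0.0003756654839876284
top z 0.039397396962430165
stop pix [261. 233.] ctr mm 451.6 162.0 size 3.5 5.0 long deg 98.19
stop pix [243. 233.] ctr mm 452.8 153.9 size 3.5 5.0 long deg 98.19Traceback (most recent call last):
  File "chk.py", line 13, in <module>
    k=np.concatenate(k)[:,0].astype(float); w=ray(k[:,0],k[:,1],.040,c,R,t)[:,:2]*1000
      ~~~~~~~~~~~~~~^^^
ValueError: need at least one array to concatenate
```

>>> {"name": "arm_command", "arguments": {
  "motion": [
    [0,0,0,0.5,0.07,0,1],
    [0,0,0,1.0,0.14,0,1],
    [0,0,0,1.5,0.21,0,1],
    [0,0,0,1.9,0.27,0,1],
    [0,0,0,2.1,0.3,0,1],
    [0,0,0,2.3,0.33,0,1],
    [0,0,0,2.5,0.36,0,1],
    [0,0,0,2.7,0.39,0,1],
    [0,0,0,2.9,0.41,0,1],
    [0,0,0,3.0,0.43,0,1],
    [0,0,0,3.1,0.44,0,1],
    [0,0,0,3.2,0.46,0,1]
  ]
}}

```text
time_s: 13.9
eef_pos: [0.4948, 0.163, 0.0949]
orientation: [[-0.0, -0.143, 0.99], [-0.0, 0.99, 0.143], [-1.0, -0.0, -0.0]]
force: [-2.3, -0.7, -1.9]
opening: -0.0001
```

>>> {"name": "arm_command", "arguments": {
  "motion": [
    [0,0,0,0.1,0.01,0,1],
    [0,0,0,0.2,0.03,0,1],
    [0,0,0,0.3,0.04,0,1],
    [0,0,0,0.4,0.06,0,1]
  ]
}}

```text
time_s: 14.3
eef_pos: [0.499, 0.1636, 0.0951]
orientation: [[-0.0, -0.143, 0.99], [0.0, 0.99, 0.143], [-1.0, 0.0, -0.0]]
force: [-2.0, -0.2, -2.0]
opening: -0.0001
```

>>> {"name": "arm_command", "arguments": {
  "motion": [
    [0,0,0,0.05,0.01,0,1],
    [0,0,0,0.1,0.01,0,1],
    [0,0,0,0.15,0.02,0,1]
  ]
}}

```text
time_s: 14.6
eef_pos: [0.5004, 0.1638, 0.0951]
orientation: [[-0.0, -0.143, 0.99], [0.0, 0.99, 0.143], [-1.0, 0.0, -0.0]]
force: [-1.9, -0.0, -1.6]
opening: -0.0002
```

>>> {"name": "arm_command", "arguments": {
  "motion": [
    [0,0,0,0.05,0.01,0,1],
    [0,0,0,0.1,0.01,0,1],
    [0,0,0,0.15,0.02,0,1]
  ]
}}

```text
time_s: 14.9
eef_pos: [0.5019, 0.164, 0.0952]
orientation: [[-0.0, -0.143, 0.99], [0.0, 0.99, 0.143], [-1.0, 0.0, -0.0]]
force: [-1.4, -0.5, -1.8]
opening: 0.0002
```

```bash
python3 - <<'E'
from h import *
a=cam("wrist")[0]; b=cam("scene")[0]
b=cv2.resize(b[140:250,220:350],(400,338),interpolation=cv2.INTER_CUBIC); a=cv2.resize(a,(400,300))
cv2.imwrite("pics/w6.png",np.hstack([np.vstack([a,np.zeros((38,400,3),np.uint8)]),b]))
E
```

```text
(no output)
```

View pics/w6.png

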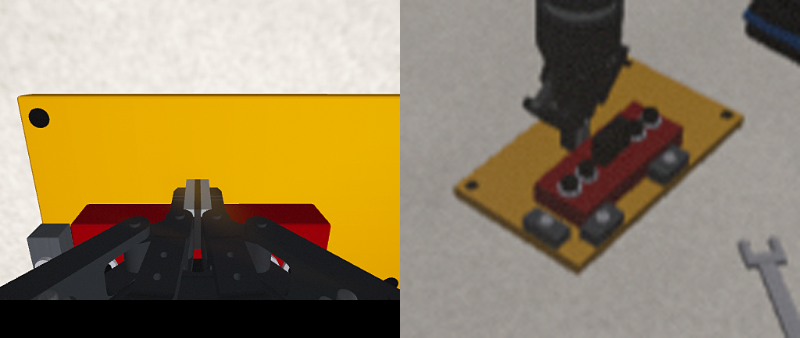

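The left view shows the fingertip at the bar's free side (400x300 frame, (197,185)). The right view shows the bar close to the fences with a small gap still visible. I'll measure the near edge.

```bash
cat > edge.py <<'E'
from h import *
a=np.radians(8.15); ex=np.array([np.cos(a),np.sin(a)]); ey=np.array([-ex[1],ex[0]])
def fixt(w): q=w[:,:2]*1000-[514,190.5]; return q@ex,q@ey
p,d,c,R,t=cam("wrist"); H,S,V=cv2.split(cv2.cvtColor(p,cv2.COLOR_BGR2HSV))
red=((H<10)|(H>170))&(S>120)&(V>50)
yel=(H>12)&(H<32)&(S>110)&(V>70)
X=[];z=cloud(d,c,R,t)[...,2]
for u in range(100,420,4):
    col=np.where(red[:,u])[0]
    # near (bottom) edge: lowest z point just after yellow
    if len(col)>5 and yel[col[0]-3:col[0],u].any(): X.append((u,col[0]))
X=np.array(X,float); 
for zz in (.015,.040):
    x,y=fixt(ray(X[:,0],X[:,1]-.5,zz,c,R,t)); f=np.polyfit(y,x,1)
    print(zz,"edge x med",np.median(x).round(1),"slope",f[0].round(4),"n",len(x),"y range",y.min().round(1),y.max().round(1))
print("tcp fixture",fixt(np.array([get_state()["eef_pos"]])),get_state()["force"])
E
python3 edge.py
```

```text
0.015 edge x med -3.6 slope 0.0047 n 63 y range -104.1 62.6
0.04 edge x med -17.9 slope 0.0047 n 63 y range -90.8 48.3
tcp fixture (array([-15.59670503]), array([-24.48835175])) [-0.26333341  0.45820803 -0.77367716]
```

>>> {"name": "arm_command", "arguments": {
  "motion": [
    [0,0,0,0.05,0.01,0,1],
    [0,0,0,0.1,0.01,0,1]
  ]
}}

```text
time_s: 15.25
eef_pos: [0.5025, 0.1641, 0.0952]
orientation: [[-0.001, -0.142, 0.99], [-0.0, 0.99, 0.142], [-1.0, 0.0, -0.001]]
force: [-4.6, -0.2, 1.8]
opening: -0.0001
```

>>> {"name": "arm_command", "arguments": {
  "motion": [
    [0,0,0,0.05,0.01,0,1],
    [0,0,0,0.05,0.01,0,1]
  ]
}}

```text
time_s: 15.45
eef_pos: [0.5025, 0.1641, 0.0952]
orientation: [[-0.002, -0.142, 0.99], [-0.0, 0.99, 0.142], [-1.0, 0.0, -0.002]]
force: [-5.7, -0.6, 2.4]
opening: -0.0002
```

>>> {"name": "arm_command", "arguments": {
  "motion": [
    [0,0,0,0.05,0.01,0,1],
    [0,0,0,0.1,0.01,0,1],
    [0,0,0,0.1,0.01,0,1]
  ]
}}

```text
time_s: 15.75
eef_pos: [0.5027, 0.1641, 0.0952]
orientation: [[-0.004, -0.142, 0.99], [-0.001, 0.99, 0.142], [-1.0, 0.0, -0.004]]
force: [-7.7, -0.3, 4.3]
opening: -0.0
```

>>> {"name": "arm_command", "arguments": {
  "motion": [
    [0,0,0,0.1,0.01,0,1],
    [0,0,0,0.2,0.03,0,1],
    [0,0,0,0.2,0.03,0,1]
  ]
}}

```text
time_s: 16.05
eef_pos: [0.503, 0.1642, 0.0951]
orientation: [[-0.008, -0.142, 0.99], [-0.001, 0.99, 0.142], [-1.0, -0.0, -0.009]]
force: [-11.1, -0.8, 8.1]
opening: -0.0
```

```bash
python3 edge.py
```

```text
0.015 edge x med -3.4 slope 0.0047 n 63 y range -104.0 62.4
0.04 edge x med -17.5 slope 0.0047 n 63 y range -90.7 48.2
tcp fixture (array([-14.64071363]), array([-24.47965565])) [-11.22609734  -1.3107469    8.03317159]
```

The push stalled at 11 N with the TCP stationary, so the bar is seated on the fence. I'll retract and go to the free end.

>>> {"name": "arm_command", "arguments": {
  "motion": [
    [0,0,0,-1.5,-0.2,0,1],
    [0,0,0,-3.5,-0.5,0,1],
    [0,0,0,-3.5,-0.5,3,1],
    [0,0,0,-3.5,-0.5,7,1],
    [0,0,-8,-3.5,-0.5,11,1],
    [0,0,-16,-3,1,13,1],
    [0,0,-24,-2,3,13,1],
    [0,0,-32,-1,5,13,1],
    [0,0,-40,0,7,13,1],
    [0,0,-48,1,9,13,1],
    [0,0,-56,2,11.3,12,1],
    [0,0,-64,2,11.3,10,1],
    [0,0,-72,2,11.3,8,1],
    [0,0,-80,2,11.3,6,1],
    [0,0,-88,2,11.3,4,1],
    [0,0,-90,2,11.3,2,1],
    [0,0,-90,2,11.3,0.5,1],
    [0,0,-90,2,11.3,0,1],
    [0,0,-90,2,11.3,0,1],
    [0,0,-90,2,11.3,0,1]
  ]
}}

```text
time_s: 18.1
eef_pos: [0.5272, 0.278, 0.096]
orientation: [[0.002, 0.99, 0.143], [0.001, 0.143, -0.99], [-1.0, 0.002, -0.001]]
force: [0.4, 0.7, -0.2]
opening: -0.0002
```

>>> {"name": "arm_command", "arguments": {
  "motion": [
    [0,0,0,0.07,-0.5,0,1],
    [0,0,0,0.14,-1.0,0,1],
    [0,0,0,0.21,-1.5,0,1],
    [0,0,0,0.26,-1.8,0,1],
    [0,0,0,0.29,-2.0,0,1],
    [0,0,0,0.31,-2.2,0,1],
    [0,0,0,0.34,-2.4,0,1],
    [0,0,0,0.37,-2.6,0,1],
    [0,0,0,0.4,-2.8,0,1],
    [0,0,0,0.43,-3.0,0,1],
    [0,0,0,0.44,-3.1,0,1],
    [0,0,0,0.46,-3.2,0,1],
    [0,0,0,0.46,-3.2,0,1]
  ]
}}

```text
time_s: 19.4
eef_pos: [0.5311, 0.2456, 0.0952]
orientation: [[0.0, 0.99, 0.142], [0.0, 0.142, -0.99], [-1.0, 0.0, 0.0]]
force: [-0.7, 1.9, 1.7]
opening: -0.0002
```

>>> {"name": "arm_command", "arguments": {
  "motion": [
    [0,0,0,0.01,-0.1,0,1],
    [0,0,0,0.03,-0.2,0,1],
    [0,0,0,0.03,-0.25,0,1],
    [0,0,0,0.03,-0.25,0,1]
  ]
}}

```text
time_s: 19.8
eef_pos: [0.5313, 0.2436, 0.0953]
orientation: [[0.0, 0.99, 0.142], [0.001, 0.142, -0.99], [-1.0, 0.001, -0.001]]
force: [-0.4, 5.1, 1.2]
opening: -0.0003
```

>>> {"name": "arm_command", "arguments": {
  "motion": [
    [0,0,0,0.01,-0.1,0,1],
    [0,0,0,0.03,-0.2,0,1],
    [0,0,0,0.03,-0.2,0,1]
  ]
}}

```text
time_s: 20.1
eef_pos: [0.5314, 0.2433, 0.0953]
orientation: [[0.0, 0.99, 0.141], [0.004, 0.141, -0.99], [-1.0, 0.001, -0.004]]
force: [-2.5, 13.2, 1.6]
opening: -0.0
```

The end push also stalled, at 13 N. I'll back off and look from above.

>>> {"name": "arm_command", "arguments": {
  "motion": [
    [0,0,0,-0.2,1.5,0,1],
    [0,0,0,-0.5,3.5,0,1],
    [0,0,0,-0.5,3.5,4,1],
    [0,0,0,-0.5,3.5,8,1],
    [0,0,0,-0.5,3.5,12,1],
    [0,0,0,-0.5,1,16,1],
    [0,0,0,-0.5,-3,19,1],
    [0,0,0,-0.5,-7,22,1],
    [0,0,0,-0.5,-11,23,1],
    [0,0,0,-0.5,-13,23,1],
    [0,0,0,-0.5,-13,23,1],
    [0,0,0,-0.5,-13,23,1],
    [0,0,0,-0.5,-13,23,1]
  ]
}}

```text
time_s: 21.4
eef_pos: [0.5265, 0.1119, 0.3245]
orientation: [[-0.001, 0.99, 0.143], [-0.0, 0.143, -0.99], [-1.0, -0.001, 0.0]]
force: [-0.0, -0.1, 0.2]
opening: -0.0001
```

```bash
python3 chk.py w7; python3 - <<'E'
import cv2
p=cv2.imread("pics/w7.png"); cv2.imwrite("pics/w7c.png",cv2.resize(p[0:230,150:370],None,fx=2.6,fy=2.6,interpolation=cv2.INTER_CUBIC))
E
```

```text
21.4 [0.52646737 0.11188242 0.32449838] [-0.00783174 -0.051774    0.16332309] -6.747480717186559e-05
red pix [276. 110.] ctr mm 544.0 159.6 size 59.5 148.2 long deg 98.15
top z 0.04050473037546963
stop pix [278. 190.] ctr mm 560.8 74.6 size 39.0 17.2 long deg 8.23
stop pix [310. 159.] ctr mm 591.3 116.2 size 18.7 39.5 long deg 98.27
stop pix [315.  66.] ctr mm 577.2 214.1 size 18.7 38.5 long deg 98.18
bar in fixture [ 25.3 -34.9] want 25,-35
```

View pics/w7c.png

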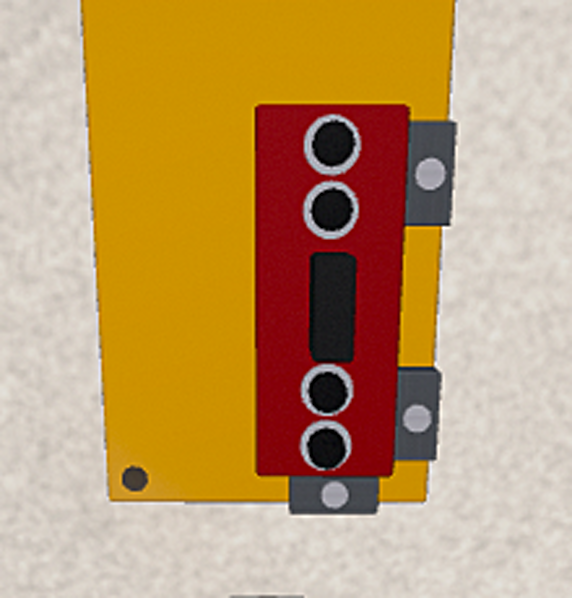

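The crop shows the bar against both fences (405,173 and 395,415) and the end stop (333,477). It measures (25.3, -34.9) against the wanted (25, -35), with yaw error near 0. The robot is clear, so I'll hand in.

```bash
python3 -c "
from plant import order; print(order.hand_in())"
```

```text
the job is handed in; nothing more can be done
None
```

The red bar is home on the fixture and the job is handed in, at about 21.5 s of the 69 s allowed. The hand-in reports no verdict.

- **Placing:** I lifted the smaller bar, the one in the tray, straight up by its grip. I set it flat on the bed about 12.5 mm clear of the fences and the end stop, and let go.
- **Pushing home:** I pushed it with closed fingertips low on its body, first against the fences, where it stalled at about 11 N, then against the end stop, where it stalled at about 13 N.
- **Last check:** The wrist camera put the bar's centre at fixture (25.3, -34.9) mm against the wanted (25, -35). It read yaw 98.15° against 98.15–98.2° for the fixture, and the bar's top at 0.0405 m, which means flat. The robot was clear, with wrist force near zero.
- **Disagreements and gaps:**
  - While the bar was sliding toward the fence, the force sensor read only about 2 N, below the stated 4–10 N.
  - The edge measurement taken at the fence was about 1.5 mm off nominal, within the camera calibration.
  - I did not re-measure the silver bar or the nearby tools at the end. The silver bar was seen down in its pocket just after the lift, and no move went near any of them after that.

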